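Third hand for a pump regulator's end cap

ROBOT

A 6-joint arm with a two-finger parallel gripper is mounted at the origin on the work surface. World frame = base frame: x ahead of the robot, y to its left, z up, the work surface at z = 0. Lengths are in m, angles in degrees, forces in N, time in s.
With the tool pointing down it reaches from about 0.325 to 0.85 m from the base axis. Payload 15.5 kg.
Tool frame: the origin (TCP) lies midway between the tips of the shut fingers; the grasp point (between the pads) lies 19 mm behind it; z points along the fingers, y is the line along which they close (so a half turn about z gives the same grasp; the last joint's range is limited). The gripper opens to 91 mm and grips with 3 to 60 N. Pads are 32 mm wide; open, the fingers measure 118 mm over their backs; the gripper's body (76 mm by 178 mm) begins 60 mm behind the grasp point.
Start: joints at [-72.794, 28.281, 77.091, -0, 74.628, -5.472], TCP at [0.241, -0.577, 0.214] pointing down, gripper open.
Joint ranges: [-166.48, 166.48], [-47.26, 123.95], [12.59, 153.08], [-70.14, 250.14], [6.76, 159.57], [-176.63, 176.63]. Speed limits (degrees/s): [108.29, 108.29, 147.25, 172.46, 172.46, 172.46].

INTERFACE

Orientations are given as a 3x3 rotation matrix whose columns are the frame's x, y, z axes.
In Python, from bench import ctrl gives the robot as it stands. The module is installed in compiled form; this text tells all that it offers. Calls block until the motion is done:
- ctrl.goto(position, orientation): joint-space move of the TCP to a pose.
- ctrl.move_l(position, vel=0.15, ori=None, contact_N=None): straight line of the TCP; ori=None keeps the orientation; vel is the mean speed in m/s. With contact_N (N) it stops when the force on the tool has changed by that much, and returns True; else False.
- ctrl.movej(angles): joint-space move.
- ctrl.command_gripper(opening): opening from 0.0 (shut) to 1.0 (fully open); the grip force is fixed at half the most; returns when the fingers have stopped.
- ctrl.sleep(seconds).
- ctrl.ik(position, orientation): joint angles nearest the present ones, or None.
- ctrl.read_camera(name): name is "scene" or "top"; returns the picture (480x640x3 uint8, blue, green, red); there is no depth.
- ctrl.camera_params(name): a dict with "fx", "fy", "cx", "cy" (pixels), "pose" (4x4, takes a point from camera to world coordinates). Camera axes: x right, y up, looking along -z (the intrinsics and any distortion apply to the point x, -y, -z); pixel columns grow to the right and rows downward; lengths in m; the calibration is good to about 2 mm. A picture is of the moment at which its call begins. camera_params takes no time and is no camera call.
A pose or a line that the arm cannot do raises ctrl.MotionError and nothing moves.
- ctrl.sign_off(): hands the job in; it is judged then, once.
Readings, each from a call of its own:
- ctrl.current_t(): time.
- ctrl.current_q(): joint angles.
- ctrl.current_dq(): joint speeds.
- ctrl.current_effort(): joint torques, N m.
- ctrl.current_tool_pos(): TCP position.
- ctrl.current_eef_rot(): TCP orientation.
- ctrl.current_contact_force(): force on the tool from outside, world axes, zero at the start.
- ctrl.current_wrist_torque(): the same for the moment, N m.
- ctrl.current_grip_width(): opening from 0.0 (shut) to 1.0 (fully open).
- ctrl.current_grasp_force(): force on a finger pad.
Only numpy, scipy, OpenCV 4.12 (cv2) and the standard library are available. Lean on these libraries where they do the work, as an engineer would, in place of code of your own. Each camera call takes 0.05 s, during which the arm holds its last target. There are 200 camera calls.

TASK

Stand the T-shaped end cap on the assembly base between its two low rails, wide flange towards the regulator body's sprung guide pin, then push it squarely along the rails against the pin with a steady force of about 12 N (9 to 15 N), so that the bore's face stands within the pin's knurled collar, and never bottom the spring. Keep holding it there, flat on the base: your program finishes while still holding and pressing, so that the mechanic can start the screws. Leave the other parts and tools where they are.

Things in the scene. Friction and masses are not known exactly. Their poses are not given: they have to be found in the camera images.
- end_cap: Loose bare aluminium end cap, 0.55 kg, T-shaped from above. Origin: underside, below the middle of the grip rib. Its +x points to the flat front. Front flange x = 29 to 45 mm, 76 wide, 58 high. Body behind it x = -30 to 29 mm, 56 wide, 36 high. Upright grip rib on top, x = -18 to 18 mm, 16 thick along y, z = 36 to 72 mm. Grip it from above across the 16 mm, fingertips just above z = 36.
- cap_face (a point): Middle of the end cap's front face, x = 45, z = 34 mm in the cap's frame: the point that meets the guide pin.
- jig: Fixed base with the regulator body. Origin: underside, on the rails' middle line; +x is the pressing direction. Steel plate 8 thick, 130 wide, x = -110 to 200 mm. Two rails x = -90 to 45 mm, tops at z = 18, inner faces at y = +-42 (4 mm play each side of the cap's flange). Regulator block 100 wide, x = 80 to 200, top z = 80 (plug to 100). Set the cap down at x = -60 to 0.
- bore_face (a point): Middle of the bore mouth in the regulator body's front face, x = 80, z = 42 mm in the base's frame.
- guide_tip (a point): Middle of the flat round tip (32 mm across) of the sprung guide pin, which sticks out of the bore towards the rails; untouched it stands 30 mm out of the bore's face (x = 50, z = 42 mm in the base's frame). The pin is 20 mm thick behind the tip and has a dark knurled collar, 25 mm across, 13 to 21 mm behind the tip face.
- plunger (a joint): How far the guide pin is pushed in, m: 0 free, hard stop at 0.026. Spring: force = 2.8 N + 0.7 N per mm, so 9 N at 0.009, 12 N at 0.013, 15 N at 0.0175. The cap's friction on the base adds some 1 to 4 N to what the hand must push. The spring drives the cap back when let go.
- blank_cap: Look-alike that stays where it is: aluminium block 60 x 56 x 36 mm without flange, with a round stub (28 across, 36 high) on top. Origin: centre of the underside.
- bearing_race: Loose steel ring, 72 mm across, 22 high; stays. Origin: centre of the underside.
- cylinder_block: Round dark steel pump barrel, 88 mm across, 58 high; stays. Origin: centre of the underside.
- hammer: Hammer with orange handle lying on the bench; stays.
- wrench: Steel wrench, 140 mm long, lying on the bench; stays.
- oil_can: White closed can, 80 mm across, 150 high; stays. Origin: centre of the underside.
Mind the look-alikes: they are no part of the job. What is shaped like the end_cap but brown or red is not meant.

How it is judged (in metres and radians):
On the way, in this order (a step that is already met when the one before it is completed fails the run):
1. the end cap stands on the base between the rails, flange towards the pin, the pin not yet pushed in (z of end_cap in the frame of jig between 0.005 and 0.012 m and y of cap_face in the frame of jig between -0.006 and 0.006 m and angle between the x axis of end_cap and the x axis of jig, either way round below 0.12 rad and angle between end_cap's own z axis and vertical below 0.1 rad and value of joint plunger below 0.004 m and x of cap_face in the frame of jig between -0.018 and 0.055 m), for 0.1 s.
2. the cap is pressed against the pin steadily within the band for a second (z of end_cap in the frame of jig between 0.005 and 0.012 m and y of cap_face in the frame of jig between -0.006 and 0.006 m and angle between the x axis of end_cap and the x axis of jig, either way round below 0.12 rad and angle between end_cap's own z axis and vertical below 0.1 rad and value of joint plunger between 0.0085 and 0.018 m and contact force between end_cap and plunger between 8 and 16.5 N), for 1 s.
At the end, for the whole second after the job is handed in: The robot, still in contact, presses the end cap against the guide pin with 8 to 16.5 N, pin pushed in 8.5 to 18 mm; cap flat on the base (within 4 mm, tilt under 0.10 rad), square (0.12 rad) and centred (6 mm) between the rails, at rest; every bystander within 30 mm of its start (all of step 2 and x of cap_face in the frame of jig between 0.055 and 0.071 m and linear speed of end_cap below 0.01 m/s and contact force between any of the fingers, the arm and end_cap above 3 N and distance of each of blank_cap, bearing_race, cylinder_block, hammer, wrench, oil_can from where it was at the start of the episode below 0.03 m); the arm keeps its last pose, push and grip.
It fails at once if the spring is pushed to its bottom (pin in more than 23 mm) (value of joint plunger above 0.023 m).
It fails at once if another part or tool is disturbed (distance of any of blank_cap, bearing_race, cylinder_block, hammer, wrench, oil_can from where it was at the start of the episode above 0.03 m).
It also fails if it takes over 43 s, if anything falls off the work surface, if the arm or the gripper's body presses on something with over 40 N, if the wrist force passes 120 N, or if a joint passes its speed limit or range.

## Working session

There is one attempt and no reset: what is moved stays moved. The work goes in short steps, each a Python script; the robot and the scene stay as the last script left them, time stands still between calls to the robot, and variables do not carry over. Pictures are saved under pics/ and viewed, at most 10 in all, crops included, and the job is handed in when it is done.

```bash
mkdir -p pics; python3 - <<'E'
from bench import ctrl
import cv2,numpy as np
np.set_printoptions(precision=4,suppress=True)
for n in("scene","top"):
    cv2.imwrite(f"pics/{n}0.png",ctrl.read_camera(n)); print(n,ctrl.camera_params(n))
print(ctrl.current_t())
E
```

```text
scene {'fx': 575.1445025937433, 'fy': 575.1445025937433, 'cx': 320.2671320958747, 'cy': 239.86782755536416, 'pose': array([[ 0.759 , -0.5286,  0.3802,  1.069 ],
       [ 0.6509,  0.6022, -0.4623, -0.5656],
       [ 0.0154,  0.5983,  0.8011,  1.2409],
       [ 0.    ,  0.    ,  0.    ,  1.    ]])}
top {'fx': 569.7072157678892, 'fy': 569.7072157678892, 'cx': 314.59848251880334, 'cy': 238.47809794542556, 'pose': array([[-0.0228,  0.9807, -0.1943,  0.2473],
       [-0.9997, -0.0219,  0.0066,  0.1313],
       [ 0.0022,  0.1944,  0.9809,  1.3417],
       [ 0.    ,  0.    ,  0.    ,  1.    ]])}
0.1
```

View pics/top0.png

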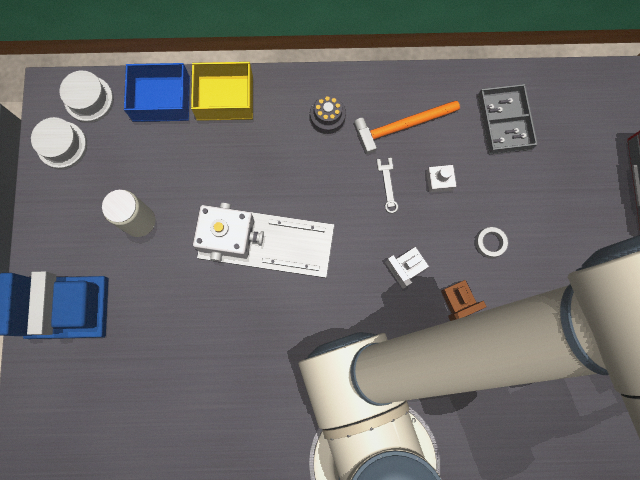

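View pics/scene0.png

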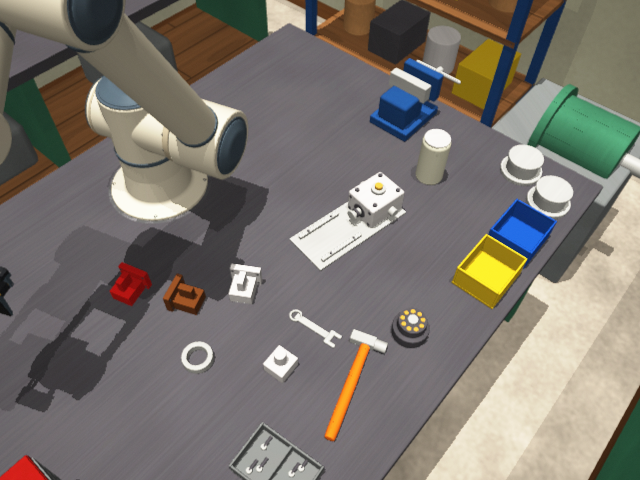

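In the top view, three things are T-shaped: bare aluminium (407,265), brown (462,298), and red, which is only visible in the scene view at (130,285). The blank block at (442,177) has a round stub. The aluminium one, with a flange and a rib, fits the description. I'll confirm it in an enlarged crop.

```bash
python3 - <<'E'
import cv2,numpy as np
t=cv2.imread("pics/top0.png");s=cv2.imread("pics/scene0.png")
a=cv2.resize(t[236:296,375:441],None,fx=6,fy=5*1.2,interpolation=2)
b=cv2.resize(s[255:315,215:281],None,fx=6,fy=6,interpolation=2)
c=cv2.resize(t[198:282,190:340],None,fx=5.28,fy=2.64,interpolation=2)
c=cv2.resize(t[198:282,190:340],None,fx=2.8,fy=2.8,interpolation=2)
d=cv2.resize(s[170:270,285:410],None,fx=2.35,fy=2.35,interpolation=2)
h=600-360
row=np.hstack([a,b]); c=cv2.resize(c,(420,235)); d=cv2.resize(d,(294,235))
bot=np.zeros((235,792,3),np.uint8); bot[:,:420]=c; bot[:,420:714]=d
cv2.imwrite("pics/crop0.png",np.vstack([row,bot]))
E
```

```text
(no output)
```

View pics/crop0.png

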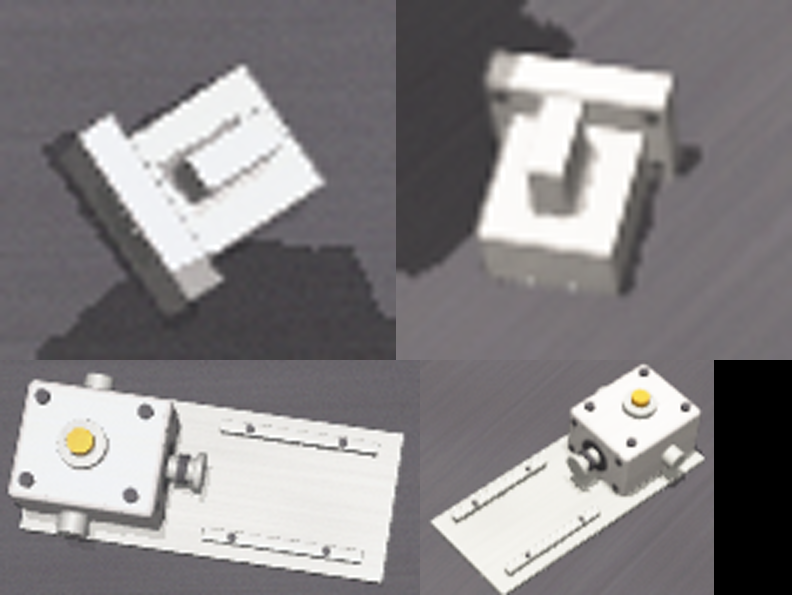

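The crop confirms the bare aluminium T-cap with its flange, rib and lower body, with the flange facing lower-left in the top view. The jig's open end is on the right and its pin faces right. Next I'll measure both.

```bash
cat > hlp.py <<'E'
import cv2,numpy as np
from bench import ctrl
np.set_printoptions(precision=4,suppress=True)
def ray(n,uv,z):
    c=ctrl.camera_params(n);P=c["pose"]
    d=P[:3,:3]@np.array([(uv[0]-c["cx"])/c["fx"],-(uv[1]-c["cy"])/c["fy"],-1]);o=P[:3,3]
    return (o+d*(z-o[2])/d[2])[:2]
def fit(model,world):
    m=np.array(model,float);w=np.array(world);mc,wc=m.mean(0),w.mean(0)
    H=(m-mc).T@(w-wc);th=np.arctan2(H[0,1]-H[1,0],H[0,0]+H[1,1])
    R=np.array([[np.cos(th),-np.sin(th)],[np.sin(th),np.cos(th)]]);t=wc-R@mc
    return t,th,(w-(m@R.T+t))*1000
def sub(g,uv,w=2):
    p=np.array([[uv]],np.float32);cv2.cornerSubPix(g,p,(w,w),(-1,-1),(3,30,.01));return p[0,0]
E
python3 - <<'E'
from hlp import *
def crop(p,off,s,o2=(0,0)): return (np.array(p,float)-o2+.5)/s-.5+off
G={n:cv2.imread(f"pics/{n}0.png",0) for n in("top","scene")}
cap={"top":[((80,135),(45,38),58),((183,300),(45,-38),0),((175,272),(45,-38),58),((245,66),(-30,-28),36),((325,183),(-30,28),36)],
"scene":[((490,52),(45,38),58),((675,73),(45,-38),58),((478,237),(-30,28),36),((612,255),(-30,-28),36)]}
# top view: image front-left; handedness: -y world is right, so +y of cap lies lower-right
cap["top"]=[((80,135),(45,-38),58),((177,272),(45,38),58),((245,66),(-30,-28),36),((325,183),(-30,28),36)]
jig={"top":[((403,433),(-110,-65),8),((382,581),(-110,65),8),((175,404),(80,-50),80),((10,492),(200,50),80),((30,380),(200,-50),80)],
"scene":[((432,520),(-110,65),8),((503,594),(-110,-65),8),((697,410),(200,-50),80),((642,364),(200,50),80),((570,407),(80,50),80)]}
for nm,D in(("cap",cap),("jig",jig)):
  for n,L in D.items():
    W=[];S=[]
    for p,m,z in L:
        if nm=="cap": q=crop(p,(375,236),6) if n=="top" else crop(p,(215,255),6,(396,0))
        else: q=crop(p,(190,198),2.8,(0,360)) if n=="top" else crop(p,(285,170),2.35,(420,360))
        s=sub(G[n],q); S.append(s-q)
        W.append(ray(n,s if np.linalg.norm(s-q)<1.2 else q,z/1000))
    t,th,r=fit(np.array([l[1] for l in L])/1000,W)
    print(nm,n,t,np.degrees(th));print(np.hstack([r,np.array(S)]))
E
```

```text
cap top [ 0.4456 -0.0993] 119.63634603723317
[[-5.1402 -1.6221 -0.1936  0.3799]
 [ 8.6545  1.3709 -1.6133 -0.5714]
 [-2.839   0.7308 -0.4843 -0.2599]
 [-0.6753 -0.4797 -0.2072 -0.2817]]
cap scene [ 0.4429 -0.1024] 120.96170925700628
[[ 1.5377 -0.3473  1.0938 -0.0401]
 [-0.3384 -0.8544 -0.5536  0.6921]
 [-0.5576  0.4051 -0.2928 -0.8401]
 [-0.6417  0.7966 -0.1458 -0.4692]]
jig top [0.4998 0.1942] 80.20000657150032
[[ 1.0425  1.42   -0.0811  0.0923]
 [ 1.6881  2.5889 -0.8845  0.2544]
 [-4.1493 -0.9064  0.     -0.    ]
 [ 3.2278 -2.103  -0.6053  0.4072]
 [-1.8092 -0.9996  1.4811 -0.3944]]
jig scene [0.5003 0.1902] 80.31612521361876
[[ 0.0214  1.9124 -0.7503  0.5456]
 [ 0.0368  2.5998  0.2084  0.2379]
 [-5.3926 -3.0988  1.3518  0.6006]
 [ 1.9696 -3.961  -0.     -0.    ]
 [ 3.3647  2.5476  0.0293  1.0336]]
```

```bash
python3 - <<'E'
import cv2
t=cv2.imread("pics/top0.png")
cv2.imwrite("pics/jig5.png",cv2.resize(t[196:284,190:340],None,fx=5.3,fy=5.3,interpolation=2))
E
```

```text
(no output)
```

View pics/jig5.png

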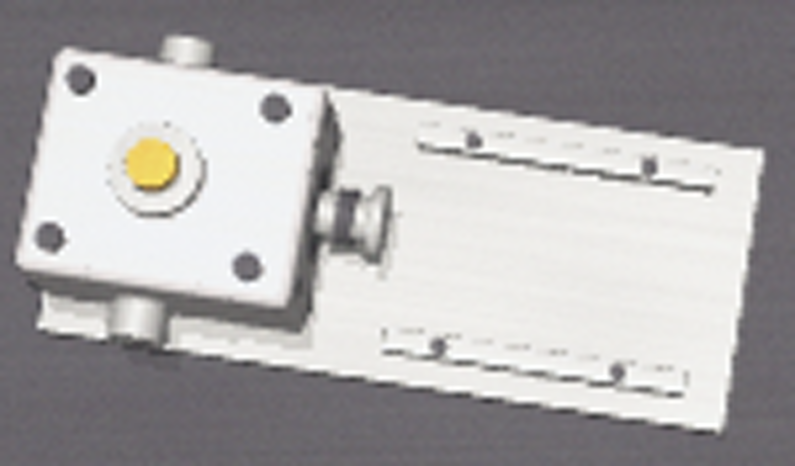

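```bash
python3 - <<'E'
from hlp import *
def c(p): return (np.array(p,float)+.5)/5.3-.5+(190,196)
L=[((764,149),(-110,-65),8),((722,432),(-110,65),8),((38,329),(200,65),5),
((418,147),(45,-42),13),((712,190),(-90,-42),13),((385,330),(45,42),18),((688,370),(-90,42),18),
((60,48),(200,-50),80),((328,88),(80,-50),80),((291,304),(80,50),80),((18,265),(200,50),80)]
W=[ray("top",c(p),z/1000) for p,m,z in L]
for k in (slice(0,7),slice(3,7),slice(7,11),slice(0,11)):
    t,th,r=fit(np.array([l[1] for l in L[k]])/1000,W[k]);print(t,np.degrees(th));print(r.T)
def d(p): return (np.array(p,float)+.5)/6-.5+(375,236)
L=[((80,135),(45,-38),58),((185,300),(45,38),58),((245,66),(-30,-28),36),((325,183),(-30,28),36)]
t,th,r=fit(np.array([l[1] for l in L])/1000,[ray("top",d(p),z/1000) for p,m,z in L]);print("cap",t,np.degrees(th));print(r.T)
E
```

```text
[0.5009 0.195 ] 80.18683951938337
[[ 0.2649 -0.0195  0.8454 -0.2055  0.034  -1.4901  0.5709]
 [ 0.0937  0.3757  0.0313 -0.3984  0.6099  0.1352 -0.8473]]
[0.5005 0.1949] 80.63174853993897
[[ 0.5296 -0.2645 -0.6462  0.3811]
 [-0.6822  0.5008  0.4946 -0.3132]]
[0.5008 0.193 ] 80.29061868310411
[[-2.1077 -2.1753  2.5574  1.7256]
 [-1.0394  1.8548  0.7803 -1.5956]]
[0.5008 0.1943] 80.19097042274063
[[ 0.3996  0.1168  1.0037 -0.0596  0.1704 -1.3431  0.7083 -2.4448 -2.3067
   2.3965  1.359 ]
 [ 0.8305  1.1217  0.7736  0.3382  1.3481  0.8777 -0.1031 -2.2327  0.6261
  -0.6198 -2.9603]]
cap [ 0.443  -0.1004] 120.41379660971245
[[-0.7999  0.9549 -0.9552  0.8001]
 [-1.1812  0.7391  0.1701  0.2719]]
```

```bash
cat >> hlp.py <<'E'
CAP=np.array([.443,-.1008]);CTH=120.5;JIG=np.array([.5008,.1947]);JTH=80.2
def Rt(deg,s):
    c,n=np.cos(np.radians(deg)),np.sin(np.radians(deg))
    return np.array([[s*c,s*n,0],[s*n,-s*c,0],[0,0,-1.]])
def jp(x,z,y=0):
    c,n=np.cos(np.radians(JTH)),np.sin(np.radians(JTH))
    return [JIG[0]+c*x-n*y,JIG[1]+n*x+c*y,z]
E
python3 - <<'E'
from hlp import *
for s in(1,-1):
    print(s,ctrl.ik([*CAP,.18],Rt(CTH,s)),ctrl.ik(jp(-.04,.18),Rt(JTH,s)))
E
```

```text
1 [-20.3568  17.1769 102.7845  -0.      60.0387 -50.8568] [10.841  21.9737 94.5957 -0.     63.4306 20.641 ]
-1 [-20.3568  17.1769 102.7845  -0.      60.0387 129.1432] [  10.841    21.9737   94.5957   -0.       63.4306 -159.359 ]
```

```bash
python3 - <<'E'
from hlp import *
R=Rt(CTH,1)
ctrl.goto([*CAP,.15],R)
print(ctrl.move_l([*CAP,.0395],vel=.08,contact_N=6),ctrl.current_tool_pos())
ctrl.command_gripper(0.0)
print(ctrl.current_grip_width()*91,ctrl.current_grasp_force())
f0=ctrl.current_contact_force()
ctrl.move_l([*CAP,.17],vel=.12)
print(f0,ctrl.current_contact_force(),ctrl.current_grip_width()*91,ctrl.current_t())
cv2.imwrite("pics/lift.png",ctrl.read_camera("scene")[190:390,150:400])
E
```

```text
False [ 0.4432 -0.1009  0.0399]
16.0791050828534 29.993352591991425
[-0.7858  0.3088 -2.5646] [-0.4506  0.2082 -3.4166] 15.525842188554499 5.8917
```

View pics/lift.png

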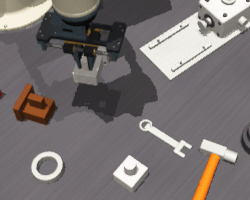

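The cap is held and lifted in the gripper, at crop (88,72), and the brown part at (35,103) hasn't moved. Next I'll place it.

```bash
python3 - <<'E'
from hlp import *
R=Rt(JTH,1)
ctrl.goto(jp(-.04,.15),R)
ctrl.move_l(jp(-.04,.065),vel=.1)
ctrl.sleep(.2);print(ctrl.current_contact_force())
print(ctrl.move_l(jp(-.04,.044),vel=.02,contact_N=4))
ctrl.sleep(.3)
print(ctrl.current_tool_pos(),ctrl.current_contact_force(),ctrl.current_wrist_torque(),ctrl.current_grip_width()*91,ctrl.current_t())
t=ctrl.read_camera("top")
cv2.imwrite("pics/place.png",np.vstack([cv2.resize(t[196:284,190:340],None,fx=3.3,fy=3.3,interpolation=2),cv2.resize(ctrl.read_camera("scene")[170:270,285:435],None,fx=3.3,fy=3.0,interpolation=2)]))
E
```

```text
[ 0.7411 -0.4524 -4.2365]
True
[0.4939 0.1553 0.0472] [0.5845 0.3895 5.7171] [ 0.039  -0.2297  0.0015] 15.976052771093862 9.45
```

View pics/place.png

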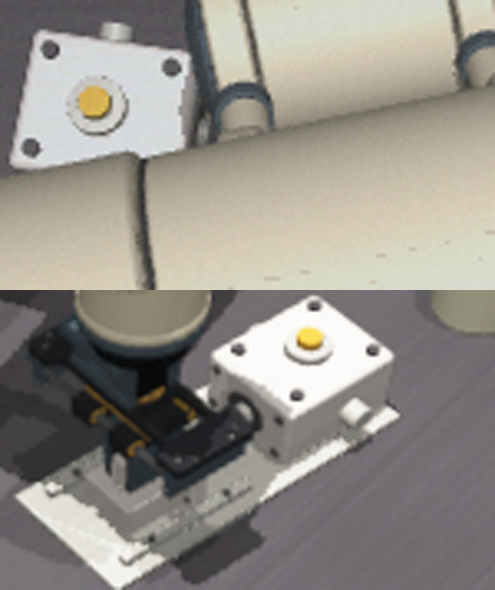

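The cap sits flat between the rails at z ≈ 7.5 mm, with the flange facing the pin. Next I'll slide it towards the pin.

```bash
python3 - <<'E'
from hlp import *
c,n=np.cos(np.radians(JTH)),np.sin(np.radians(JTH))
def st(l):
    p=ctrl.current_tool_pos();f=ctrl.current_contact_force();d=p[:2]-JIG
    print(l,"x %.2f y %.2f z %.2f mm"%tuple(1000*np.array([d@[c,n],d@[-n,c],p[2]])),"Fx %.2f Fy %.2f Fz %.2f"%(f[:2]@[c,n],f[:2]@[-n,c],f[2]),"t %.2f"%ctrl.current_t(),flush=True)
st("placed")
z=.0472
ctrl.move_l(jp(-.008,z),vel=.03);st("slid")
r=ctrl.move_l(jp(.013,z),vel=.012,contact_N=2.2);st("contact %s"%r)
ctrl.sleep(.2);st("rest")
E
```

```text
placed x -40.04 y 0.13 z 47.15 mm Fx 0.58 Fy -1.09 Fz 4.73 t 9.55
slid x -7.92 y -0.05 z 47.17 mm Fx -0.67 Fy 0.18 Fz 2.31 t 10.78
contact True x -7.91 y -0.02 z 47.19 mm Fx -1.95 Fy 0.81 Fz 6.97 t 11.07
rest x -7.89 y -0.01 z 47.17 mm Fx -1.25 Fy 0.43 Fz 7.02 t 11.27
```

```bash
cat >> hlp.py <<'E'
c_,n_=np.cos(np.radians(JTH)),np.sin(np.radians(JTH))
def st():
    p=np.array(ctrl.current_tool_pos());F=[]
    for _ in range(5): F.append(ctrl.current_contact_force());ctrl.sleep(.02)
    f=np.mean(F,0);d=p[:2]-JIG;x=d@[c_,n_]*1000
    print("x %.2f y %.2f z %.2f"%(x,d@[-n_,c_]*1000,p[2]*1000),"Fx %.2f Fy %.2f Fz %.2f"%(f[:2]@[c_,n_],f[:2]@[-n_,c_],f[2]),"t %.2f"%ctrl.current_t(),flush=True)
    return x,f[:2]@[c_,n_]
E
python3 - <<'E'
from hlp import *
for x in np.arange(-5,13.1,1.5):
    ctrl.move_l(jp(x/1000,.0473),vel=.01)
    if -st()[1]>9: break
E
```

```text
x -5.06 y 0.09 z 47.25 Fx -3.10 Fy 0.76 Fz 2.61 t 11.81
x -3.42 y 0.08 z 47.24 Fx -2.36 Fy 0.51 Fz 1.31 t 12.19
x -1.84 y 0.02 z 47.24 Fx -1.05 Fy 0.29 Fz -0.61 t 12.57
x -0.37 y 0.01 z 47.26 Fx -0.59 Fy 0.18 Fz -1.79 t 12.96
x 1.13 y -0.00 z 47.27 Fx 0.05 Fy 0.29 Fz -2.97 t 13.34
x 2.62 y -0.00 z 47.29 Fx 0.22 Fy 0.17 Fz -3.49 t 13.72
x 4.14 y 0.02 z 47.26 Fx 1.00 Fy 0.07 Fz -4.14 t 14.11
x 5.30 y 0.01 z 47.31 Fx -4.20 Fy -0.65 Fz -2.22 t 14.49
x 6.88 y 0.04 z 47.29 Fx -4.95 Fy -0.68 Fz -1.79 t 14.88
x 8.32 y 0.03 z 47.27 Fx -5.70 Fy -0.10 Fz -2.09 t 15.26
x 9.72 y 0.03 z 47.31 Fx -6.37 Fy -1.10 Fz -1.20 t 15.64
x 11.12 y 0.01 z 47.30 Fx -7.68 Fy -0.97 Fz -0.74 t 16.02
x 12.52 y 0.04 z 47.31 Fx -9.00 Fy -1.56 Fz -0.50 t 16.41
```

```bash
python3 - <<'E'
from hlp import *
for x in (14.5,16,17.3):
    ctrl.move_l(jp(x/1000,.0470),vel=.01);st()
ctrl.sleep(1.2);st()
t=ctrl.read_camera("scene");cv2.imwrite("pics/press.png",cv2.resize(t[170:270,285:435],None,fx=5,fy=5,interpolation=2))
E
```

```text
x 13.74 y 0.04 z 47.27 Fx -12.65 Fy -0.00 Fz 6.35 t 16.79
x 15.16 y 0.07 z 47.27 Fx -13.16 Fy 0.05 Fz 6.25 t 17.18
x 16.36 y 0.05 z 47.28 Fx -14.42 Fy -0.03 Fz 7.19 t 17.54
x 16.33 y 0.04 z 47.27 Fx -14.20 Fy -0.28 Fz 6.74 t 18.82
```

View pics/press.png

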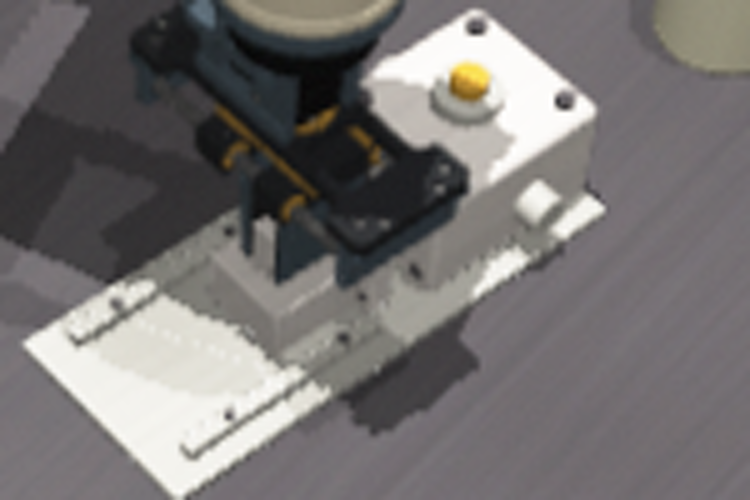

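The cap is flat between the rails and against the pin. The hand pushes 14 N, of which about 3 N is friction. The pin is in about 12 mm, giving about 11 N on the spring, steady for more than 1 s. I'm handing it in while holding.

```bash
python3 - <<'E'
from hlp import *
st();print(ctrl.current_grip_width()*91,ctrl.current_grasp_force());print(ctrl.sign_off())
E
```

```text
x 16.35 y 0.04 z 47.28 Fx -14.36 Fy -0.12 Fz 6.97 t 18.96
16.117506533358352 30.00365138053894
the job is handed in; nothing more can be done
None
```

I handed the job in at about 19 s with the arm still gripping the end cap and pressing it flat and centred against the pin; from the force readings (no direct pin reading or judging result) I estimate about 11–12 N, with the pin about 12 mm in.

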